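Pack the tea carrier on the sitting-room table

ROBOT

A 7-joint arm with a two-finger parallel gripper is mounted at the origin on the work surface. World frame = base frame: x ahead of the robot, y to its left, z up, the work surface at z = 0. Lengths are in mm, angles in degrees, forces in N, time in s.
With the tool pointing down it reaches from about 400 to 900 mm from the base axis. Payload 5.5 kg.
Tool frame: the origin (TCP) lies between the finger pads; the fingertips stand nose_length ahead of it and the grasp point (between the pads) is the TCP (nose_length is the distance from the TCP to the fingertips, in mm); z points along the fingers, y is the line along which they close (so a half turn about z gives the same grasp; the last joint's range is limited). The gripper opens to 92 mm and grips with 3 to 60 N. Pads are 19 mm wide; open, the fingers measure 130 mm over their backs; the gripper's body (75 mm by 190 mm) begins 47 mm behind the grasp point.
Start: joints at [83.606, 28.699, -24.465, 88.831, 12.651, 65.22, -12.049], TCP at [237.988, -604.865, 245.729] pointing down, gripper open.
Joint ranges: [-164.97, 164.97], [-17.58, 116.51], [-87.97, 89.64], [11.32, 138.91], [-80.73, 260.73], [10.89, 115.49], [-147.41, 147.41]. Speed limits (degrees/s): [147.25, 147.25, 180, 180, 180, 180, 180].

INTERFACE

Orientations are given as a 3x3 rotation matrix whose columns are the frame's x, y, z axes.
In Python, from rig import * gives the robot as it stands.
- The arm moves only by the tool carry_out, never from a script. Its argument "series" is text: rows parted by semicolons, each of 7 numbers parted by spaces: the opening, from 0 (shut) to 1 (fully open), then the shift along the tool's x, y, z in units of 120 mm (1.0 is 120 mm), then the turn, a rotation vector about the tool's x, y, z in units of 90 degrees (1.0 is 90 degrees). A call has 1 to 20 rows; each row is the pose to reach, as a shift and turn from the pose commanded when the call began, along the tool's axes at that moment; what a row does not reach only later rows make up. A row lasts 1/10 s, in which the tool goes at most 50 mm and 8.59 degrees, less where a joint would pass 70% of its speed; a pose out of reach is approached as far as the arm can. A call with a number of a shift or a turn outside -1 to 1 is refused whole. A call with a gripper value outside its range is refused whole. The fingers move at their own pace and stop on an object; "newtons" is the grip in N (left out, the last holds). Time passes only in rows, so rows that repeat a pose let the fingers close. It gives the time, the measured TCP pose, the force, the opening and the grip force at its end, in the units of the state.
- get_state(): the state, without advancing time (a new reading comes with each control period).
- camera(name): name is "side" or "top" or "wrist"; returns the picture (400x640x3 uint8, blue, green, red); there is no depth.
- get_calibration(name): a dict with "K" (3x3 intrinsics, pixels), "D" ([k1, k2, p1, p2, k3] as OpenCV has them; the pictures are not rectified), "rvec" (rotation vector, rad) and "tvec" (3), from world to camera coordinates, as OpenCV has them. Camera axes: x right, y down, z forward; pixel columns grow to the right and rows downward; lengths in mm; the calibration is good to about 2 mm. A picture is of the moment at which its call begins: read the wrist's pose just before it. get_calibration takes no time and is no camera call; for the wrist camera it gives the pose at the moment of the call.
- hand_in(): hands the job in; it is judged then, once.
The state is a dict: "time_s": time; "q": joint angles; "qd": joint speeds; "joint_torque": joint torques, N m; "ee_pos": TCP position; "orientation": TCP orientation; "ft_force": force on the tool from outside, world axes, zero at the start; "wrist_torque": the same for the moment, N m; "gripper_width": finger opening in mm; "gripper_force": force on a finger pad.
Only numpy, scipy, OpenCV 4.12 (cv2) and the standard library are available. Lean on these libraries where they do the work, as an engineer would, in place of code of your own. Each camera call takes 0.05 s, during which the arm holds its last target. There are 200 camera calls.

TASK

Pack the tall square tea tin and the larger of the two amber jars into the free end of the wooden carrier, beside the pile of coasters: both standing upright on its floor, side by side, with the tin's sides square to the carrier. Set them down rather than dropping them, and leave the small jar where it stands.

Things in the scene. Friction and masses are not known exactly. Their poses are not given: they have to be found in the camera images.
- carrier: Fixed open wooden box, outside 200 (x) x 88 (y) x 48 mm high, walls 8 mm, inner floor 8 mm above the table. Origin: centre of its underside, z up. A fixed pile of coasters, 32 mm above the table, fills the inside from x = -92 to -41 mm. Free space: x -41 to 92, y -36 to 36 mm; either order along x. Fingers closing along its y, above the rim, clear the walls and the neighbour.
- tea_tin: Tall square tin with green sides, a paper label and an aluminium lid, 46 x 46 x 96 mm high, about 0.16 kg, standing upright. Origin: centre of its underside, z up, x and y square to its sides. (A tin of the same width but only 36 mm high is a bystander.)
- jar: The larger amber glass jar with a brass lid, round, 50 mm in diameter over its whole height, lid included, 92 mm high, about 0.22 kg, standing upright. Origin: centre of its underside, z up.
- small_jar: The smaller amber glass jar with a brass lid, 40 mm in diameter, 58 mm high, standing upright. It is a bystander and stays where it is. Origin: centre of its underside, z up.
Not all that is in view belongs to the job. Several things have the shape of the carrier; the one meant has the colours described above. What is shaped like the tea_tin but black is not meant.

How it is judged (in metres and radians):
At the end, for the whole second after the job is handed in: Tea tin and larger jar both stand in the carrier's free space on its floor (undersides less than 13 mm above the table), upright within about 10 degrees, the tin's sides square to the carrier within 15 degrees, both at rest; the small jar within 40 mm of where it stood (x of tea_tin in the frame of carrier between -0.041 and 0.092 m and y of tea_tin in the frame of carrier between -0.036 and 0.036 m and z of each of tea_tin, jar in the frame of carrier below 0.013 m and angle between each of tea_tin, jar's own z axis and vertical below 0.17 rad and (angle between the x axis of tea_tin and the x axis of carrier, either way round below 0.26 rad or angle between the x axis of tea_tin and the y axis of carrier, either way round below 0.26 rad) and x of jar in the frame of carrier between -0.041 and 0.092 m and y of jar in the frame of carrier between -0.036 and 0.036 m and linear speed of each of tea_tin, jar below 0.02 m/s and distance of small_jar from where it was at the start of the episode below 0.04 m); the robot touches nothing.
It fails at once if the tea tin is dropped (falls freely more than about 25 mm) (contact force between tea_tin and the fingers below 0.05 N and linear speed of tea_tin above 0.7 m/s).
It fails at once if the jar is dropped (falls freely more than about 25 mm) (contact force between jar and the fingers below 0.05 N and linear speed of jar above 0.7 m/s).
It fails at once if the small jar is moved more than 40 mm from its place (distance of small_jar from where it was at the start of the episode above 0.04 m).
It also fails if it takes over 53 s, if anything falls off the work surface, if the arm or the gripper's body presses on something with over 40 N, if the wrist force passes 120 N, or if a joint passes its speed limit or range.

## Working session

There is one attempt and no reset: what is moved stays moved. The work goes in short steps, Python scripts to look and compute and a tool call to move; the robot and the scene stay as the last step left them, time stands still between calls to the robot, and variables do not carry over. Pictures are saved under pics/ and viewed, at most 10 in all, crops included, and the job is handed in when it is done.

Besides the shell and the picture viewer there is one more tool, called by a JSON object that holds its "fn" and its "kwargs". carry_out: Moves the arm, as the interface text tells. Shifts and turns lie within -1 to 1; 1 stands for 120 mm of shift or 90 degrees of turn. Its arguments: {"type":"object","properties":{"series":{"type":"string"},"newtons":{"type":"number"}},"required":["series"]}

```bash
ls; mkdir -p pics
python3 - <<'E'
from rig import *
import cv2
for n in ("top","side"):
    cv2.imwrite(f"pics/{n}0.png",camera(n))
    c=get_calibration(n);print(n,{k:__import__('numpy').round(v,3).tolist() for k,v in c.items()})
s=get_state();print(s)
E
```

```text
pics
top {'K': [[378.093, 0.0, 327.37], [0.0, 378.093, 190.065], [0.0, 0.0, 1.0]], 'D': [0.001, 0.0, 0.0, 0.0, 0.0], 'rvec': [2.164, -2.21, 0.09], 'tvec': [-13.242, 490.331, 821.602]}
side {'K': [[400.473, 0.0, 315.241], [0.0, 400.473, 203.333], [0.0, 0.0, 1.0]], 'D': [0.025, 0.0, 0.0, 0.0, 0.0], 'rvec': [0.168, -2.801, 1.253], 'tvec': [467.714, 82.097, 1008.237]}
{'time_s': 0.1, 'q': array([ 83.60544462,  28.74992062, -24.45372813,  88.88536469,
        12.65233133,  65.21872751, -12.0482704 ]), 'qd': array([-0.04238008, -0.25027376,  0.00082216, -0.21804259, -0.03250388,
        0.00331009,  0.03026197]), 'joint_torque': array([-1.05603502e-02, -5.67870069e+01, -5.83830446e+00, -2.79918194e+01,
       -6.89751632e-02,  2.40905432e-02, -1.54770925e-05]), 'ee_pos': array([ 237.69504602, -604.3433443 ,  244.76579384]), 'orientation': array([[ 9.30553810e-01,  3.66154678e-01, -5.99452362e-04],
       [ 3.66155166e-01, -9.30552350e-01,  1.64891771e-03],
       [ 4.59371277e-05, -1.75389923e-03, -9.99998461e-01]]), 'ft_force': array([-0.22866554, -0.2071544 ,  0.20301568]), 'wrist_torque': array([ 0.04153655,  0.00083369, -0.03324385]), 'gripper_force': 0.0, 'gripper_width': 91.95004202440252}
```

View pics/top0.png

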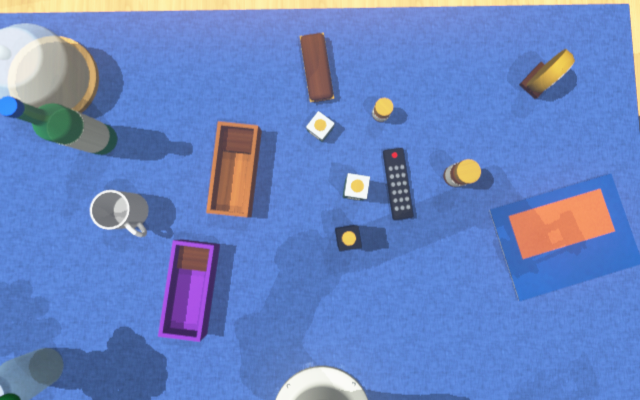

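View pics/side0.png

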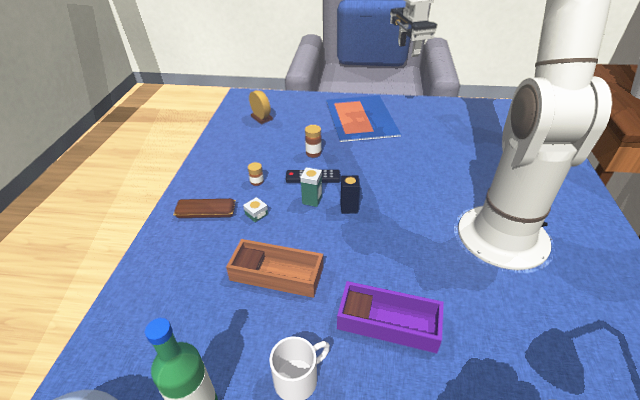

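The top view shows the wooden carrier at (235,170) with its coasters at the upper end, around (238,138). The tall tin's lid is at (357,186), the large jar's lid at (467,172) and the small jar at (384,107). The low tin is at (320,125) and the black tin at (348,238). The side view agrees: tall green tin at (311,187), large jar at (313,140).

```bash
cat > h.py <<'E'
import numpy as np, cv2
from rig import *
def ray(name,px,z,cal=None):
    c=cal or get_calibration(name); K,D=np.array(c["K"],float),np.array(c["D"],float)
    R=cv2.Rodrigues(np.array(c["rvec"],float))[0]; t=np.array(c["tvec"],float).ravel()
    p=cv2.undistortPoints(np.array(px,float).reshape(-1,1,2),K,D).reshape(-1,2)
    d=np.c_[p,np.ones(len(p))]@R; o=-R.T@t
    return (o+d*((z-o[2])/d[:,2])[:,None])[:,:2]
def blob(m,roi):
    x0,y0,x1,y1=roi; k=np.zeros_like(m); k[y0:y1,x0:x1]=m[y0:y1,x0:x1]
    cs=cv2.findContours(k,cv2.RETR_EXTERNAL,cv2.CHAIN_APPROX_NONE)[0]
    return max(cs,key=cv2.contourArea).reshape(-1,2).astype(float)
def rect(P):
    (c,s,a)=cv2.minAreaRect(P.astype(np.float32)); b=cv2.boxPoints((c,s,a)); return np.round(c,1),np.round(s,1),round(a,1)
E
python3 - <<'E'
from h import *
im=cv2.imread("pics/top0.png"); hsv=cv2.cvtColor(im,cv2.COLOR_BGR2HSV); H,S,V=cv2.split(hsv)
for p in [(357,186),(349,180),(362,196),(467,172),(455,176),(240,200),(213,170),(467,180)]: print(p,hsv[p[1],p[0]])
white=(((S<90)&(V>170))|((H<35)&(V>150))).astype(np.uint8)
b=blob(white,(335,165,380,208)); print("tin px",b.min(0),b.max(0),"rect",rect(ray("top",b,96)))
brass=((H>12)&(H<32)&(S>130)&(V>150)).astype(np.uint8)
b=blob(brass,(440,150,495,195)); print("jar px",b.min(0),b.max(0),rect(ray("top",b,92)),cv2.minEnclosingCircle(ray("top",b,92).astype(np.float32)))
b=blob(brass,(365,90,400,130)); print("small",cv2.minEnclosingCircle(ray("top",b,58).astype(np.float32)))
wood=((H<18)&(S>80)).astype(np.uint8)
b=blob(wood,(200,110,270,225)); print("carrier",b.min(0),b.max(0),rect(ray("top",b,48)))
dk=(V<75).astype(np.uint8); b=blob(dk,(330,220,368,256)); print("black",rect(ray("top",b,96)))
crop=im[100:260,190:510]; cv2.imwrite("pics/c.png",cv2.resize(crop,None,fx=2.5,fy=2.5,interpolation=cv2.INTER_CUBIC))
ims=cv2.imread("pics/side0.png")[110:310,215:375]; cv2.imwrite("pics/cs.png",cv2.resize(ims,None,fx=3,fy=3,interpolation=cv2.INTER_CUBIC))
E
```

```text
(357, 186) [ 23 146 239]
(349, 180) [ 90   4 250]
(362, 196) [ 98   4 250]
(467, 172) [ 22 149 236]
(455, 176) [ 14 101 126]
(240, 200) [ 12 147 220]
(213, 170) [ 12 146 211]
(467, 180) [ 23 151 236]
tin px [345. 173.] [369. 198.] rect (array([492.3, -82.4]), array([46.2, 47. ]), 80.2)
jar px [457. 160.] [480. 182.] (array([ 517.6, -310.4]), array([45.3, 46.3]), 24.1) ((517.6734008789062, -310.8462829589844), 24.10970115661621)
small ((664.50634765625, -148.03753662109375), 18.55916404724121)
carrier [207. 122.] [257. 216.] (array([538.6, 179.6]), array([ 89.4, 197.5]), 82.8)Traceback (most recent call last):
  File "<stdin>", line 11, in <module>
  File "h.py", line 12, in blob
    return max(cs,key=cv2.contourArea).reshape(-1,2).astype(float)
           ~~~^^^^^^^^^^^^^^^^^^^^^^^^
ValueError: max() iterable argument is empty
```

{"fn": "carry_out", "kwargs": {"series": "1 1 -0.46 0 0 0 0.32; 1 1 -0.46 0 0 0 0.32; 1 1 -0.46 0 0 0 0.32; 1 1 -0.46 0 0 0 0.32; 1 1 -0.46 0 0 0 0.32; 1 1 -0.46 0 0 0 0.32", "newtons": 20}}

```text
time_s: 0.7
ee_pos: [328.6, -510.0, 245.4]
orientation: [[0.992, -0.127, -0.001], [-0.127, -0.992, -0.0], [-0.001, 0.0, -1.0]]
ft_force: [-0.1, -0.4, -0.2]
gripper_width: 91.8
gripper_force: 0.0
```

```bash
cat >> h.py <<'E'
def to(x,y,z,yaw=-97.2):
    "units of shift in tool axes, and turn about tool z, to bring the TCP to x,y,z with tool y at yaw"
    s=get_state(); R=s["orientation"]
    d=R.T@(np.array([x,y,z])-s["ee_pos"])/120
    a=np.degrees(np.arctan2(R[1,1],R[0,1])); t=-((yaw-a+90)%180-90)/90
    print("shift",d.round(3),"turn",round(t,3),"at",s["ee_pos"].round(1),"yaw",a.round(1),"t",s["time_s"],"w",round(s["gripper_width"],1),"F",round(s["gripper_force"],1),s["ft_force"].round(1))
E
python3 -c "
from h import *
import rig
print([n for n in dir(rig) if not n.startswith('_')], getattr(rig,'nose_length',None))
to(517.6,-310.5,245)"
```

```text
['MotionError', 'camera', 'get_calibration', 'get_state', 'hand_in', 'nose_length'] 19.0
shift [ 1.352 -1.849  0.002] turn -0.001 at [ 328.6 -510.   245.4] yaw -97.3 t 0.7 w 91.8 F 0.0 [-0.1 -0.4 -0.2]
```

{"fn": "carry_out", "kwargs": {"series": "1 0.68 -0.93 0 0 0 0; 1 0.68 -0.93 0 0 0 0; 1 0.68 -0.93 0 0 0 0; 1 0.68 -0.93 0 0 0 0; 1 0.68 -0.93 0 0 0 0"}}

```text
time_s: 1.2
ee_pos: [424.5, -409.5, 245.6]
orientation: [[0.992, -0.126, -0.0], [-0.126, -0.992, -0.0], [-0.0, 0.0, -1.0]]
ft_force: [-0.2, -0.6, 0.7]
gripper_width: 91.7
gripper_force: 0.0
```

{"fn": "carry_out", "kwargs": {"series": "1 0.67 -0.92 0 0 0 0; 1 0.67 -0.92 0 0 0 0; 1 0.67 -0.92 0 0 0 0; 1 0.67 -0.92 0 0 0 0; 1 0.67 -0.92 0 0 0 0; 1 0.67 -0.92 0 0 0 0"}}

```text
time_s: 1.8
ee_pos: [516.4, -313.2, 245.3]
orientation: [[0.991, -0.132, -0.002], [-0.132, -0.991, -0.001], [-0.001, 0.001, -1.0]]
ft_force: [-0.4, -0.9, -0.6]
gripper_width: 91.7
gripper_force: 0.0
```

```bash
python3 -c "
from h import *
to(517.6,-310.5,70)
c=get_calibration('wrist'); im=camera('wrist'); cv2.imwrite('pics/w1.png',im)
H,S,V=cv2.split(cv2.cvtColor(im,cv2.COLOR_BGR2HSV)); b=blob(((H>12)&(H<32)&(S>130)&(V>150)).astype(np.uint8),(0,0,640,400))
print(b.min(0),b.max(0),cv2.minEnclosingCircle(ray('wrist',b,92,c).astype(np.float32)))"
```

```text
shift [ 0.009 -0.026  1.461] turn -0.004 at [ 516.4 -313.2  245.3] yaw -97.6 t 1.8 w 91.7 F 0.0 [-0.4 -0.9 -0.6]
[454. 204.] [611. 277.] ((456.0008850097656, -495.8179626464844), 73.96917724609375)
```

View pics/w1.png

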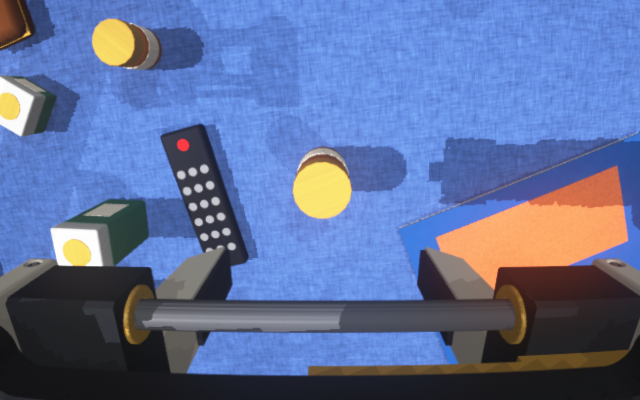

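The wrist view shows the jar lid at (322,190), centred between the fingers. The tall tin is at (78,250), next to the remote.

```bash
python3 -c "
from h import *
c=get_calibration('wrist'); im=cv2.imread('pics/w1.png')
H,S,V=cv2.split(cv2.cvtColor(im,cv2.COLOR_BGR2HSV)); b=blob(((H>18)&(H<32)&(S>130)&(V>170)).astype(np.uint8),(280,140,365,230))
print(b.min(0),b.max(0),cv2.minEnclosingCircle(ray('wrist',b,92,c).astype(np.float32)))"
```

```text
[294. 162.] [350. 217.] ((520.044921875, -311.8497009277344), 24.32114028930664)
```

{"fn": "carry_out", "kwargs": {"series": "1 0.02 -0.02 0.3 0 0 0; 1 0.02 -0.02 0.6 0 0 0; 1 0.02 -0.02 0.9 0 0 0; 1 0.02 -0.02 0.9 0 0 0"}}

```text
time_s: 2.25
ee_pos: [515.9, -308.4, 132.6]
orientation: [[0.991, -0.131, -0.009], [-0.131, -0.991, 0.004], [-0.01, -0.003, -1.0]]
ft_force: [-1.4, -0.2, -0.5]
gripper_width: 91.6
gripper_force: 0.0
```

{"fn": "carry_out", "kwargs": {"series": "1 0 0 0.25 0 0 0; 1 0 0 0.45 0 0 0; 1 0 0 0.56 0 0 0; 1 0 0 0.56 0 0 0; 0 0 0 0.56 0 0 0; 0 0 0 0.56 0 0 0; 0 0 0 0.56 0 0 0; 0 0 0 0.56 0 0 0; 0 0 0 0.56 0 0 0; 0 0 0 0.56 0 0 0; 0 0 0 0.56 0 0 0; 0 0 0 0.56 0 0 0", "newtons": 20}}

```text
time_s: 3.45
ee_pos: [521.4, -308.5, 70.9]
orientation: [[0.992, -0.128, 0.001], [-0.128, -0.992, -0.001], [0.001, 0.001, -1.0]]
ft_force: [-0.6, -1.4, 3.1]
gripper_width: 50.3
gripper_force: 19.8
```

{"fn": "carry_out", "kwargs": {"series": "0 0 0 -0.1 0 0 0; 0 0 0 -0.25 0 0 0; 0 0 0 -0.5 0 0 0; 0 0 0 -0.75 0 0 0; 0 0 0 -1 0 0 0; 0 0 0 -1 0 0 0"}}

```text
time_s: 4.05
ee_pos: [523.9, -308.4, 195.5]
orientation: [[0.992, -0.127, 0.007], [-0.127, -0.992, -0.003], [0.007, 0.002, -1.0]]
ft_force: [0.3, 0.6, -1.1]
gripper_width: 50.5
gripper_force: 19.8
```

{"fn": "carry_out", "kwargs": {"series": "0 0 -0.2 -0.2 0 0 0; 0 0 -0.45 -0.4 0 0 0; 0 0 -0.7 -0.4 0 0 0; 0 0 -1 -0.4 0 0 0; 0 0 -1 -0.4 0 0 0"}}

```text
time_s: 4.55
ee_pos: [536.9, -181.2, 238.3]
orientation: [[0.993, -0.118, -0.001], [-0.118, -0.993, 0.004], [-0.001, -0.004, -1.0]]
ft_force: [0.0, 0.9, -2.0]
gripper_width: 50.6
gripper_force: 19.8
```

```bash
python3 -c "
from h import *
to(484,186.5,235)"
```

```text
shift [-0.8   -2.99   0.041] turn 0.004 at [ 536.9 -181.2  238.3] yaw -96.8 t 4.55 w 50.6 F 19.8 [ 0.   0.9 -2. ]
```

{"fn": "carry_out", "kwargs": {"series": "0 -0.1 -0.35 0 0 0 0; 0 -0.2 -0.7 0 0 0 0; 0 -0.27 -1 0 0 0 0; 0 -0.27 -1 0 0 0 0"}}

```text
time_s: 4.95
ee_pos: [518.2, -58.6, 238.1]
orientation: [[0.993, -0.118, -0.002], [-0.118, -0.993, 0.003], [-0.002, -0.003, -1.0]]
ft_force: [-0.1, -0.8, -1.1]
gripper_width: 50.1
gripper_force: 19.8
```

{"fn": "carry_out", "kwargs": {"series": "0 -0.1 -0.35 0 0 0 0; 0 -0.2 -0.7 0 0 0 0; 0 -0.27 -1 0 0 0 0; 0 -0.27 -1 0 0 0 0"}}

```text
time_s: 5.35
ee_pos: [501.1, 63.7, 238.4]
orientation: [[0.993, -0.118, -0.001], [-0.118, -0.993, 0.003], [-0.001, -0.003, -1.0]]
ft_force: [-0.3, -0.2, -1.2]
gripper_width: 50.2
gripper_force: 19.8
```

{"fn": "carry_out", "kwargs": {"series": "0 -0.1 -0.35 0 0 0 0; 0 -0.2 -0.7 0 0 0 0; 0 -0.26 -0.98 0 0 0 0; 0 -0.26 -0.98 0 0 0 0; 0 -0.26 -0.98 0 0 0 0; 0 -0.26 -0.98 0 0 0 0"}}

```text
time_s: 5.95
ee_pos: [486.9, 176.1, 237.9]
orientation: [[0.992, -0.129, -0.001], [-0.129, -0.992, -0.001], [-0.001, 0.001, -1.0]]
ft_force: [1.1, -0.6, -1.4]
gripper_width: 50.3
gripper_force: 19.9
```

```bash
python3 -c "
from h import *
to(484,186.5,79)
c=get_calibration('wrist'); im=camera('wrist'); cv2.imwrite('pics/w2.png',im);np.save('w2.npy',c)"
```

```text
shift [-0.034 -0.085  1.324] turn -0.003 at [486.9 176.1 237.9] yaw -97.4 t 5.95 w 50.3 F 19.9 [ 1.1 -0.6 -1.4]
```

View pics/w2.png

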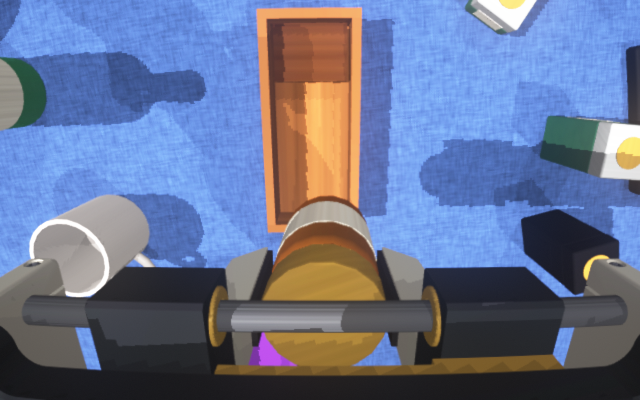

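The wrist view shows the carrier's rim corners at (257,9), (361,9) and (267,231). The jar is held upright in front of the carrier.

```bash
python3 -c "
from h import *
c=np.load('w2.npy',allow_pickle=True).item()
A,B,C=ray('wrist',[[257,9],[361,9],[267,232]],48,c); print(A,B,C,np.linalg.norm(A-B),np.linalg.norm(A-C))
print('centre',(B+C)/2, 'long axis',np.degrees(np.arctan2(*(C-A)[::-1])),'short',np.degrees(np.arctan2(*(A-B)[::-1])))
"
```

```text
[643.4259584  211.82735007] [631.84080694 125.64932287] [445.69731222 237.621345  ] 86.95325241743669 199.40398114113637
centre [538.76905958 181.63533394] long axis 172.5676512336653 short 82.34347244427703
```

{"fn": "carry_out", "kwargs": {"series": "0 -0.02 -0.095 0.1 0 0 0; 0 -0.02 -0.095 0.3 0 0 0; 0 -0.02 -0.095 0.5 0 0 0; 0 -0.02 -0.095 0.6 0 0 0; 0 -0.02 -0.095 0.65 0 0 0; 0 -0.02 -0.095 0.65 0 0 0; 0 -0.02 -0.095 0.65 0 0 0; 0 -0.02 -0.095 0.65 0 0 0"}}

```text
time_s: 6.8
ee_pos: [486.7, 189.9, 161.6]
orientation: [[0.992, -0.128, 0.002], [-0.128, -0.992, 0.001], [0.002, -0.001, -1.0]]
ft_force: [0.5, 0.0, -1.4]
gripper_width: 49.9
gripper_force: 19.9
```

```bash
python3 -c "
from h import *
to(486,187.5,80)"
```

```text
shift [-0.004  0.021  0.68 ] turn -0.001 at [486.7 189.9 161.6] yaw -97.3 t 6.8 w 49.9 F 19.9 [ 0.5  0.  -1.4]
```

{"fn": "carry_out", "kwargs": {"series": "0 0 0.01 0.15 0 0 0; 0 0 0.01 0.3 0 0 0; 0 0 0.01 0.45 0 0 0; 0 0 0.01 0.57 0 0 0; 0 0 0.01 0.6 0 0 0; 0 0 0.01 0.62 0 0 0; 0 0 0.01 0.64 0 0 0; 0 0 0.01 0.66 0 0 0; 0 0 0.01 0.67 0 0 0; 0 0 0.01 0.67 0 0 0; 0 0 0.01 0.67 0 0 0"}}

```text
time_s: 7.9
ee_pos: [485.8, 188.4, 80.3]
orientation: [[0.992, -0.128, 0.0], [-0.128, -0.992, 0.0], [0.0, -0.0, -1.0]]
ft_force: [0.6, -0.1, -2.0]
gripper_width: 49.8
gripper_force: 19.9
```

{"fn": "carry_out", "kwargs": {"series": "0 0 0 0.01 0 0 0; 0 0 0 0.015 0 0 0; 0 0 0 0.015 0 0 0; 0 0 0 0.015 0 0 0"}}

```text
time_s: 8.3
ee_pos: [486.3, 188.5, 79.0]
orientation: [[0.992, -0.128, 0.001], [-0.128, -0.992, -0.0], [0.001, -0.0, -1.0]]
ft_force: [-2.0, -1.4, 5.9]
gripper_width: 50.4
gripper_force: 19.9
```

Contact with the floor. Releasing and rising.

{"fn": "carry_out", "kwargs": {"series": "0.7 0 0 0 0 0 0; 0.8 0 0 0 0 0 0; 1 0 0 0 0 0 0; 1 0 0 0 0 0 0; 1 0 0 0 0 0 0; 1 0 0 -0.1 0 0 0; 1 0 0 -0.3 0 0 0; 1 0 0 -0.6 0 0 0; 1 0 0 -0.95 0 0 0; 1 0 0 -0.95 0 0 0"}}

```text
time_s: 9.3
ee_pos: [489.1, 190.6, 198.5]
orientation: [[0.992, -0.127, 0.01], [-0.127, -0.992, 0.003], [0.01, -0.004, -1.0]]
ft_force: [1.4, 0.3, -0.3]
gripper_width: 92.0
gripper_force: 0.0
```

```bash
python3 -c "
from h import *
im=camera('top'); cv2.imwrite('pics/t2.png',im)
H,S,V=cv2.split(cv2.cvtColor(im,cv2.COLOR_BGR2HSV)); 
b=blob((((S<90)&(V>170))|((H<35)&(V>150))).astype(np.uint8),(335,165,380,208)); print('tin',rect(ray('top',b,96)))
to(492.3,-82.4,235,-99.8)"
```

```text
tin (array([493.7, -82.3]), array([45.8, 44. ]), 79.3)
shift [ 0.327  2.242 -0.328] turn 0.028 at [487.9 189.5 196.1] yaw -97.3 t 9.35 w 91.6 F 0.0 [-0.8 -0.1  0.2]
```

{"fn": "carry_out", "kwargs": {"series": "1 0.05 0.3 -0.3 0 0 0.03; 1 0.1 0.65 -0.3 0 0 0.03; 1 0.15 1 -0.3 0 0 0.03; 1 0.15 1 -0.3 0 0 0.03"}}

```text
time_s: 9.75
ee_pos: [487.8, 59.8, 227.4]
orientation: [[0.983, -0.183, -0.002], [-0.183, -0.983, -0.004], [-0.001, 0.004, -1.0]]
ft_force: [-0.1, 0.5, -0.4]
gripper_width: 91.8
gripper_force: 0.0
```

{"fn": "carry_out", "kwargs": {"series": "1 0.05 0.3 0 0 0 0; 1 0.1 0.65 0 0 0 0; 1 0.15 1 0 0 0 0; 1 0.15 1 0 0 0 0; 1 0.15 1 0 0 0 0"}}

```text
time_s: 10.25
ee_pos: [484.4, -55.0, 227.7]
orientation: [[0.984, -0.177, -0.001], [-0.177, -0.984, 0.0], [-0.002, -0.0, -1.0]]
ft_force: [0.5, 0.9, -0.0]
gripper_width: 92.1
gripper_force: 0.0
```

```bash
python3 -c "
from h import *
to(493,-82.5,70,-100)"
```

```text
shift [0.113 0.213 1.314] turn -0.002 at [484.4 -55.  227.7] yaw -100.2 t 10.25 w 92.1 F 0.0 [ 0.5  0.9 -0. ]
```

{"fn": "carry_out", "kwargs": {"series": "1 0.11 0.21 0.1 0 0 0; 1 0.11 0.21 0.3 0 0 0; 1 0.11 0.21 0.5 0 0 0; 1 0.11 0.21 0.55 0 0 0; 1 0.11 0.21 0.55 0 0 0; 1 0.11 0.21 0.55 0 0 0"}}

```text
time_s: 10.85
ee_pos: [494.4, -80.2, 163.1]
orientation: [[0.985, -0.172, 0.001], [-0.172, -0.985, 0.0], [0.001, -0.0, -1.0]]
ft_force: [-0.1, 0.4, -0.4]
gripper_width: 92.0
gripper_force: 0.0
```

```bash
python3 -c "
from h import *
to(493,-82.5,70,-100)"
```

```text
shift [-0.009  0.021  0.776] turn 0.001 at [494.4 -80.2 163.1] yaw -99.9 t 10.85 w 92.0 F 0.0 [-0.1  0.4 -0.4]
```

{"fn": "carry_out", "kwargs": {"series": "1 -0.01 0.02 0.2 0 0 0; 1 -0.01 0.02 0.4 0 0 0; 1 -0.01 0.02 0.6 0 0 0; 1 -0.01 0.02 0.73 0 0 0; 1 -0.01 0.02 0.77 0 0 0; 1 -0.01 0.02 0.77 0 0 0; 0 -0.01 0.02 0.77 0 0 0; 0 -0.01 0.02 0.77 0 0 0; 0 -0.01 0.02 0.77 0 0 0; 0 -0.01 0.02 0.77 0 0 0; 0 -0.01 0.02 0.77 0 0 0; 0 -0.01 0.02 0.77 0 0 0; 0 -0.01 0.02 0.77 0 0 0; 0 -0.01 0.02 0.77 0 0 0"}}

```text
time_s: 12.25
ee_pos: [492.2, -83.4, 70.0]
orientation: [[0.985, -0.174, 0.0], [-0.174, -0.985, 0.0], [0.0, -0.0, -1.0]]
ft_force: [-1.3, 1.0, 1.6]
gripper_width: 46.2
gripper_force: 20.0
```

{"fn": "carry_out", "kwargs": {"series": "0 0 0 -0.1 0 0 0; 0 0 0 -0.25 0 0 0; 0 0 0 -0.5 0 0 0; 0 0 0 -0.75 0 0 0; 0 0 0 -1 0 0 0; 0 0 0 -1 0 0 0; 0 0 0 -1 0 0 0"}}

```text
time_s: 12.95
ee_pos: [492.3, -83.8, 190.8]
orientation: [[0.985, -0.174, 0.002], [-0.174, -0.985, -0.001], [0.002, 0.001, -1.0]]
ft_force: [-0.8, 0.8, -1.7]
gripper_width: 45.8
gripper_force: 20.0
```

```bash
python3 -c "
from h import *
im=camera('top'); cv2.imwrite('pics/t3.png',im[90:290,180:500].repeat(2,0).repeat(2,1))
to(544.5,180,230,-97.4)"
```

```text
shift [ 0.052 -2.24  -0.337] turn -0.029 at [491.5 -83.7 189.7] yaw -100.0 t 13.0 w 46.0 F 20.0 [-0.4  0.1 -1.9]
```

View pics/t3.png

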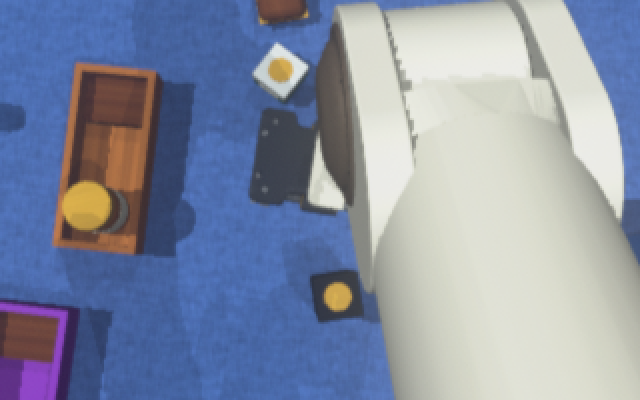

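The crop shows the jar standing in the lower, free part of the carrier. Its lid is at crop (88,205), which is full-frame (224,192), and there is free floor between it and the coasters.

```bash
python3 -c "
from h import *
im=cv2.imread('pics/t3.png')[::2,::2]
H,S,V=cv2.split(cv2.cvtColor(im,cv2.COLOR_BGR2HSV)); b=blob(((H>18)&(H<32)&(S>130)&(V>150)).astype(np.uint8),(25,80,65,125))+[180,90]
p=ray('top',b,100); c,r=cv2.minEnclosingCircle(p.astype(np.float32)); a=np.radians(172.7); d=np.array(c)-[538.7,180.6]
print(c,r,'in carrier',d@[np.cos(a),np.sin(a)],d@[-np.sin(a),np.cos(a)])"
```

```text
(483.51361083984375, 186.44581604003906) 24.25179100036621 in carrier 55.48186904165274 1.2138044962386751
```

{"fn": "carry_out", "kwargs": {"series": "0 0 -0.1 -0.2 0 0 -0.03; 0 0.02 -0.35 -0.33 0 0 -0.03; 0 0.02 -0.7 -0.33 0 0 -0.03; 0 0.02 -1 -0.33 0 0 -0.03; 0 0.02 -1 -0.33 0 0 -0.03; 0 0.02 -1 -0.33 0 0 -0.03"}}

```text
time_s: 13.6
ee_pos: [514.2, 35.1, 228.1]
orientation: [[0.992, -0.125, -0.003], [-0.125, -0.992, 0.0], [-0.003, 0.0, -1.0]]
ft_force: [0.1, -1.5, -1.7]
gripper_width: 46.1
gripper_force: 20.0
```

{"fn": "carry_out", "kwargs": {"series": "0 0 -0.3 0 0 0 0; 0 0 -0.6 0 0 0 0; 0 0 -0.9 0 0 0 0; 0 0 -1 0 0 0 0; 0 0 -1 0 0 0 0"}}

```text
time_s: 14.1
ee_pos: [530.1, 154.1, 228.6]
orientation: [[0.992, -0.125, -0.002], [-0.125, -0.992, 0.0], [-0.002, 0.0, -1.0]]
ft_force: [0.2, -0.1, -1.2]
gripper_width: 46.2
gripper_force: 20.0
```

```bash
python3 -c "
from h import *
to(544.5,180,150,-97.4)"
```

```text
shift [ 0.093 -0.229  0.655] turn 0.002 at [530.1 154.1 228.6] yaw -97.2 t 14.1 w 46.2 F 20.0 [ 0.2 -0.1 -1.2]
```

{"fn": "carry_out", "kwargs": {"series": "0 0.04 -0.1 0 0 0 0; 0 0.095 -0.23 0 0 0 0; 0 0.095 -0.23 0.1 0 0 0; 0 0.095 -0.23 0.25 0 0 0; 0 0.095 -0.23 0.4 0 0 0; 0 0.095 -0.23 0.45 0 0 0; 0 0.095 -0.23 0.45 0 0 0; 0 0.095 -0.23 0.45 0 0 0"}}

```text
time_s: 14.9
ee_pos: [545.8, 178.6, 175.7]
orientation: [[0.992, -0.128, 0.0], [-0.128, -0.992, -0.0], [0.0, 0.0, -1.0]]
ft_force: [-0.1, 1.2, -1.2]
gripper_width: 46.1
gripper_force: 20.0
```

```bash
python3 -c "
from h import *
to(544.5,180,79,-97.4)"
```

```text
shift [-0.012 -0.01   0.806] turn 0.0 at [545.8 178.6 175.7] yaw -97.4 t 14.9 w 46.1 F 20.0 [-0.1  1.2 -1.2]
```

{"fn": "carry_out", "kwargs": {"series": "0 -0.01 -0.01 0.15 0 0 0; 0 -0.01 -0.01 0.3 0 0 0; 0 -0.01 -0.01 0.45 0 0 0; 0 -0.01 -0.01 0.6 0 0 0; 0 -0.01 -0.01 0.7 0 0 0; 0 -0.01 -0.01 0.74 0 0 0; 0 -0.01 -0.01 0.76 0 0 0; 0 -0.01 -0.01 0.78 0 0 0; 0 -0.01 -0.01 0.79 0 0 0; 0 -0.01 -0.01 0.8 0 0 0; 0 -0.01 -0.01 0.8 0 0 0; 0 -0.01 -0.01 0.8 0 0 0"}}

```text
time_s: 16.1
ee_pos: [544.6, 180.6, 79.8]
orientation: [[0.992, -0.128, 0.0], [-0.128, -0.992, 0.0], [0.0, -0.0, -1.0]]
ft_force: [0.3, 0.5, -0.6]
gripper_width: 46.0
gripper_force: 20.0
```

{"fn": "carry_out", "kwargs": {"series": "0 0 0 0.01 0 0 0; 0 0 0 0.015 0 0 0; 0 0 0 0.015 0 0 0; 0 0 0 0.015 0 0 0"}}

```text
time_s: 16.5
ee_pos: [544.6, 180.6, 78.1]
orientation: [[0.992, -0.127, 0.0], [-0.127, -0.992, -0.0], [0.0, 0.0, -1.0]]
ft_force: [-0.2, -0.4, 3.4]
gripper_width: 45.4
gripper_force: 20.0
```

{"fn": "carry_out", "kwargs": {"series": "0.65 0 0 0 0 0 0; 0.8 0 0 0 0 0 0; 1 0 0 0 0 0 0; 1 0 0 0 0 0 0; 1 0 0 0 0 0 0; 1 0 0 -0.1 0 0 0; 1 0 0 -0.3 0 0 0; 1 0 0 -0.6 0 0 0; 1 0 0 -0.95 0 0 0; 1 0 0 -0.95 0 0 0"}}

```text
time_s: 17.5
ee_pos: [548.1, 182.7, 198.5]
orientation: [[0.992, -0.127, 0.011], [-0.127, -0.992, 0.003], [0.01, -0.005, -1.0]]
ft_force: [0.9, 0.8, 1.1]
gripper_width: 92.0
gripper_force: 0.0
```

{"fn": "carry_out", "kwargs": {"series": "1 0 0.3 -0.3 0 0 0; 1 0 0.6 -0.3 0 0 0; 1 0 1 -0.3 0 0 0; 1 0 1 -0.3 0 0 0"}}

```text
time_s: 17.9
ee_pos: [528.7, 53.0, 227.6]
orientation: [[0.99, -0.138, -0.001], [-0.138, -0.99, -0.005], [-0.0, 0.005, -1.0]]
ft_force: [0.3, 0.7, -0.5]
gripper_width: 92.1
gripper_force: 0.0
```

{"fn": "carry_out", "kwargs": {"series": "1 0 0.3 0 0 0 0; 1 0 0.6 0 0 0 0; 1 0 1 0 0 0 0; 1 0 1 0 0 0 0; 1 0 1 0 0 0 0"}}

```text
time_s: 18.4
ee_pos: [513.5, -59.0, 227.8]
orientation: [[0.991, -0.131, -0.0], [-0.131, -0.991, -0.0], [-0.0, 0.0, -1.0]]
ft_force: [-0.2, 0.8, 0.1]
gripper_width: 91.6
gripper_force: 0.0
```

```bash
python3 -c "
from h import *
a=camera('top')[90:290,170:490]; b=camera('side')[110:310,170:490]; cv2.imwrite('pics/end.png',cv2.resize(np.vstack([a,b]),None,fx=1.5,fy=1.5))
to(544.5,180,79,-97.4)"
```

```text
shift [ 0.003 -1.985  1.243] turn 0.002 at [514.  -56.3 228. ] yaw -97.3 t 18.5 w 92.0 F 0.0 [0.1 0.4 0. ]
```

View pics/end.png

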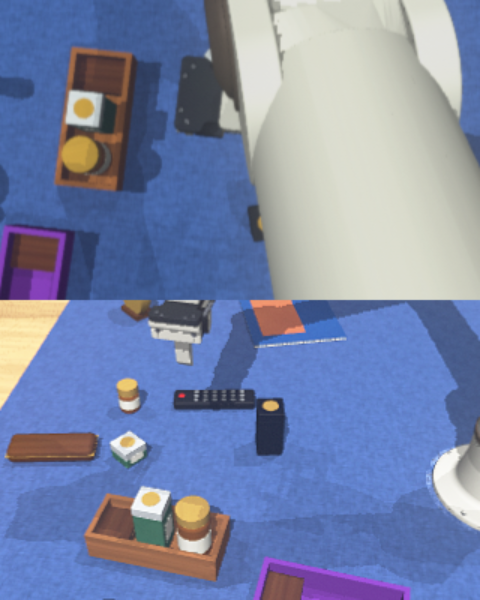

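Both views show the tin (side view, 153,517) and the jar (193,525) upright in the carrier. They stand side by side with the tin square to it, the arm is clear, and the small jar hasn't moved.

```bash
python3 -c "
from rig import *
print(hand_in())"
```

```text
the job is handed in; nothing more can be done
None
```

The job is handed in at about 18.5 s of the 53 s allowed: in the last pictures the tea tin and larger jar stand upright side by side in the carrier's free end, the tin square to it and the small jar where it stood; `hand_in` gave no verdict.

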